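# Book in a hard drive: case open, label held to the scanner

### The arm

A 6-joint arm with a two-finger parallel gripper is mounted at the origin on the work surface. World frame = base frame: x ahead of the robot, y to its left, z up, the work surface at z = 0. Lengths are in m, angles in rad, forces in N, time in s.
With the tool pointing down it reaches from about 0.3 to 0.875 m from the base axis. Payload 4.2 kg.
Tool frame: the origin (TCP) lies midway between the tips of the shut fingers; the grasp point (between the pads) lies 19 mm behind it (grip_depth is the distance from the TCP to the grasp point, in m); z points along the fingers, y is the line along which they close (so a half turn about z gives the same grasp; the last joint's range is limited). The gripper opens to 85 mm and grips with 20 to 120 N. Pads are 22 mm wide; open, the fingers measure 114 mm over their backs; the gripper's body (76 mm by 85 mm) begins 54 mm behind the grasp point. The pads swing forward as they close: fully open they stand 13 mm farther back than shut.
Start: joints at [-1.296, 0.32, 1.565, -0, 1.257, -0.02], TCP at [0.167, -0.55, 0.206] pointing down, gripper open.
Joint ranges: [-3.11, 3.11], [-0.84, 2.01], [0.21, 2.61], [-1.34, 4.49], [0.05, 2.63], [-2.56, 2.56]. Speed limits (rad/s): [2.57, 2.57, 3.14, 3.14, 3.14, 3.14].

### API

Orientations are given as a unit quaternion [w, x, y, z].
In Python, from plant import sense, grab_frame, camera_params, job_done, grip_depth gives the robot as it stands.
- The arm moves only by the shell command python3 -m crank 'ROWS' [OPENING] [FORCE]. ROWS is JSON, a list of rows, each a list of 6 numbers: the shift along the tool's x, y, z in mm, then the turn, a rotation vector about the tool's x, y, z in rad. A call has 1 to 10 rows; each row is the pose to reach, as a shift and turn from the pose commanded when the call began, along the tool's axes at that moment; what a row does not reach only later rows make up. A row lasts 1/12 s, in which the tool goes at most 41.7 mm and 7.16 degrees, less where a joint would pass 70% of its speed; a pose out of reach is approached as far as the arm can. A call with a gripper value outside its range is refused whole. OPENING is the finger opening in mm, from 0 to 85.4, set as the call begins (- or left out, the last holds). The fingers move at their own pace and stop on an object; FORCE is the grip in N (left out, the last holds). Time passes only in rows, so rows that repeat a pose let the fingers close. It gives the time, the measured TCP pose, the force, the opening and the grip force at its end, in the units of the state.
- sense(): the state, without advancing time (a new reading comes with each control period).
- grab_frame(name): name is "scene" or "side" or "wrist"; returns the picture (400x640x3 uint8, blue, green, red); there is no depth.
- camera_params(name): a dict with "K" (3x3 intrinsics, pixels), "extrinsics" (4x4, takes a point from camera to world coordinates). Camera axes: x right, y up, looking along -z (the intrinsics and any distortion apply to the point x, -y, -z); pixel columns grow to the right and rows downward; lengths in m; the calibration is good to about 2 mm. A picture is of the moment at which its call begins: read the wrist's pose just before it. camera_params takes no time and is no camera call; for the wrist camera it gives the pose at the moment of the call.
- job_done(): hands the job in; it is judged then, once.
The state is a dict: "time_s": time; "qpos": joint angles; "joint_velocities": joint speeds; "joint_torque": joint torques, N m; "tcp_pos": TCP position; "tcp_rot": TCP orientation; "contact_force": force on the tool from outside, world axes, zero at the start; "moment": the same for the moment, N m; "gripper_width": finger opening in m; "gripper_force": force on a finger pad.
Only numpy, scipy, OpenCV 4.12 (cv2) and the standard library are available. Lean on these libraries where they do the work, as an engineer would, in place of code of your own. Each camera call takes 0.05 s, during which the arm holds its last target. There are 200 camera calls.

### The job

Book in the hard drive from the drive case: swing the hasp off the lid's catch, open the lid until it stands upright or beyond, and draw out the hard drive, the tallest of the three units. Turn it so that its label squarely faces the middle of the barcode scanner's sloping window from about 9 to 10 cm away, and finish while still holding it there, raised and still in the gripper, with the case left open. Do not knock the drive against the scanner or set it down on the bench, and leave the other two units in their slots and the things on the bench undisturbed.

Things in the scene. Friction and masses are not known exactly. Their poses are not given: they have to be found in the camera images.
- case: dark plastic drive case, fixed to the bench, 150 (x) x 220 (y) x 96 mm high when shut; origin at the centre of its underside, z up, -x its front with the hasp, +x its back with the lid hinge. 6 mm walls, rim of the open body 68 mm high, inside 138 x 208 mm, floor 6 mm thick
- case_in (a point): centre of the case's inner floor, 6 mm above its underside. On the floor stands a rigid rack insert, flat top 42 mm above the bench, with three straight slots open at the top, 104 (x) x 19 mm (y), 36 mm deep, centred on x = 0, y = -60, 0 and +60 mm of the case; the units rest in them on the floor, loosely, with nothing gripping them
- hasp (a joint): hasp hinged at the middle of the case's front: 0 = shut, its hook over the lid's catch, holding the lid down; grows as its top swings outward (to the case's -x) and down, at most 1.5 rad; clear of the catch above 0.5 rad; a little stiff (0.03 N m), it stays where it is left
- hasp_tab (a point): where to pinch the hasp, at mid-width just under the thumb tab that stands out at its top; at (-110, 0, 82) mm in the case's frame when shut. The hasp is 34 mm wide (case's y) with flat free sides; tab's top 90 mm high, outer edge at x = -120 mm; the hasp's upright plate spans x = -99 to -103 mm
- hasp_hinge (a point): middle of the hasp's hinge pin, which runs along the case's y; at (-86, 0, 38) mm in the case's frame
- lid (a joint): the case's lid: 0 = shut, grows as its front rises, 1.57 = upright, stops at 1.85 rad; a stiff hinge (friction 0.35 N m, the lid weighs 0.25 kg): it stays where it is left; about 4 N at the lip raise it
- lid_lip (a point): point in the lid's front lip (the catch), a flat tongue 28 mm wide (case's y), 10 mm thick, standing 20 mm out from the lid's front (shut: x = -75 to -95, height 72 to 82 mm); the point is at mid-width and mid-thickness, shut at (-91, 0, 77) mm in the case's frame. The lid is a shell, 68 to 96 mm high when shut
- lid_hinge (a point): middle of the lid's hinge axis, which runs along the case's y; at (75, 0, 68) mm in the case's frame
- drive: the hard drive: plain aluminium block 100 (x) x 15 (y) x 70 mm (z), 0.14 to 0.28 kg, on its long edge in one of the case's three slots, axes along the case's within a few degrees. Origin at the centre of its lower edge, z up. +y face: white barcode label; -y face: green circuit board. Tallest unit in the case: top 76 mm above the bench, the others at least 18 mm lower
- drive_label (a point): centre of the drive's label face, at (0, 7.5, 35) mm in the drive's frame, axes as the drive's: +y points out of the label
- ssd: bystander: grey pocket drive with rounded edges, 96 x 15 x 52 mm, standing in another slot; origin at the centre of its lower edge
- reader: bystander: black card reader, 80 x 15 x 50 mm, standing in the remaining slot; origin at the centre of its lower edge
- scanner: dark hands-free barcode scanner fixed to the bench: round foot 124 mm across, a stem, and the head; highest point about 180 mm; origin at the centre of the foot's underside, yaw: its window looks towards its -x
- scanner_head: the scanner's head, 86 (y) x 78 (z) x 52 mm deep, with a dark window 64 x 56 mm in its front; origin at the window's centre, 130 mm above the bench; -x points straight out of the window, which leans back to look 0.70 rad (40 degrees) above level; z runs up along the window's slope, y is level
- multimeter: bystander: red and black hand multimeter lying on the bench, 170 x 82 x 39 mm, origin at the centre of its underside
- mouse: bystander: black computer mouse, 110 x 62 x 34 mm, on the bench, origin at the centre of its underside
Things that resemble listed ones, but are neither listed nor needed, are in the scene too. What is shaped like the scanner but orange is not meant.

How it is judged:
By the outcome, as a careful person would: the job done as asked, in the order asked, and still so for the second after the job is handed in, while the arm keeps its last pose, push and grip.
It also fails if it takes over 59 s, if anything falls off the work surface, if the arm or the gripper's body presses on something with over 40 N, if the wrist force passes 120 N, or if a joint passes its speed limit or range.

## Working session

There is one attempt and no reset: what is moved stays moved. The work goes in short steps, Python scripts to look and compute and a shell command to move; the robot and the scene stay as the last step left them, time stands still between calls to the robot, and variables do not carry over. Pictures are saved under pics/ and viewed, at most 10 in all, crops included, and the job is handed in when it is done.

```bash
ls; mkdir -p pics; python3 - <<'E'
from plant import *
import cv2,numpy as np
print(sense(),grip_depth)
for n in("scene","side"):
    cv2.imwrite(f"pics/{n}0.png",grab_frame(n)); c=camera_params(n); print(n,c)
E
```

```text
pics
{'time_s': 0.0, 'qpos': array([-1.29601847e+00,  3.20333012e-01,  1.56568214e+00, -3.64151205e-05,
        1.25741505e+00, -2.00002928e-02]), 'joint_velocities': array([-0.00051241, -0.00151354, -0.00083767, -0.00123244,  0.00048231,
        0.00032924]), 'joint_torque': array([-9.47351946e-04, -4.15531898e+01, -2.34161979e+01, -2.70360852e-04,
        8.10188736e-03, -8.37001551e-06]), 'tcp_pos': array([ 0.16689931, -0.54969353,  0.20515749]), 'tcp_rot': array([-9.09128874e-04,  9.89156635e-01,  1.46861522e-01, -1.33900459e-04]), 'contact_force': array([-0.03067784, -0.38607417,  0.87757811]), 'moment': array([ 0.04485741, -0.06628212,  0.04207417]), 'gripper_force': 0.0, 'gripper_width': 0.08534704470985174} 0.0187
scene {'K': array([[365.85891013,   0.        , 317.53756845],
       [  0.        , 365.85891013, 199.45724004],
       [  0.        ,   0.        ,   1.        ]]), 'extrinsics': array([[-0.24155231, -0.69319872,  0.67906407,  1.11137355],
       [ 0.97022316, -0.18541436,  0.15584781,  0.05323027],
       [ 0.01787473,  0.69648909,  0.71734472,  0.73802563],
       [ 0.        ,  0.        ,  0.        ,  1.        ]])}
side {'K': array([[519.48223341,   0.        , 323.3986418 ],
       [  0.        , 519.48223341, 199.14932009],
       [  0.        ,   0.        ,   1.        ]]), 'extrinsics': array([[ 0.97089793,  0.17944006, -0.1586142 ,  0.29839695],
       [-0.23926811,  0.69802309, -0.67491817, -1.10889953],
       [-0.01039098,  0.69322798,  0.72064346,  1.22981336],
       [ 0.        ,  0.        ,  0.        ,  1.        ]])}
```

View pics/scene0.png

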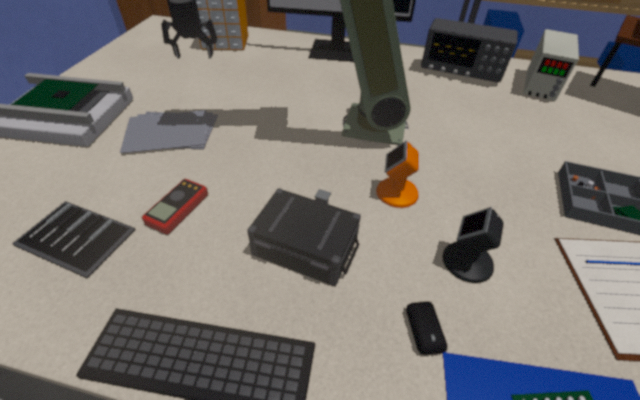

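View pics/side0.png

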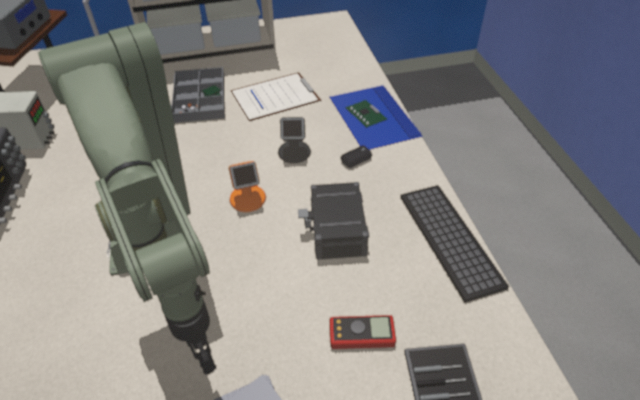

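Scene view: the case is at (305,235) with its hasp tab at (323,196). The dark scanner is at (473,245), and the orange lookalike at (400,175) is not meant. Side view: case (338,220), hasp (305,214), dark scanner (293,140), orange one (246,185). The dark, black-headed one fits the description. I'll confirm it in an enlarged crop and pick corners there.

```bash
python3 - <<'E'
import cv2,numpy as np
a=cv2.imread("pics/scene0.png")[175:295,235:510]; b=cv2.imread("pics/side0.png")[105:265,215:380]
def prep(i,s,x0,y0):
    i=cv2.resize(i,None,fx=s,fy=s,interpolation=cv2.INTER_CUBIC)
    i=(255*(i/255.)**0.6).astype('uint8')
    for x in range(0,i.shape[1],20*s): cv2.putText(i,str(x0+x//s),(x,8),0,.3,(0,0,255),1);cv2.line(i,(x,0),(x,4),(0,0,255),1)
    for y in range(0,i.shape[0],20*s): cv2.putText(i,str(y0+y//s),(0,y+4),0,.3,(0,0,255),1)
    return i
A=prep(a,2,235,175);B=prep(b,2,215,105)
# stack: scene x2 (550x240), side x2 (330x320)
C=np.zeros((600,800,3),'uint8')
A=prep(a[:, :150],4,235,175); 
C[:480,:600]=A; 
cv2.imwrite("pics/caseA.png",A)
B=prep(b,3,215,105); 
D=np.zeros((490,800,3),'uint8'); D[:480,:495]=B; E=prep(a[20:120,200:],4,435,195)[:400,:300]; D[:E.shape[0],500:500+E.shape[1]]=E
cv2.imwrite("pics/caseB.png",D)
E
```

```text
(no output)
```

View pics/caseA.png

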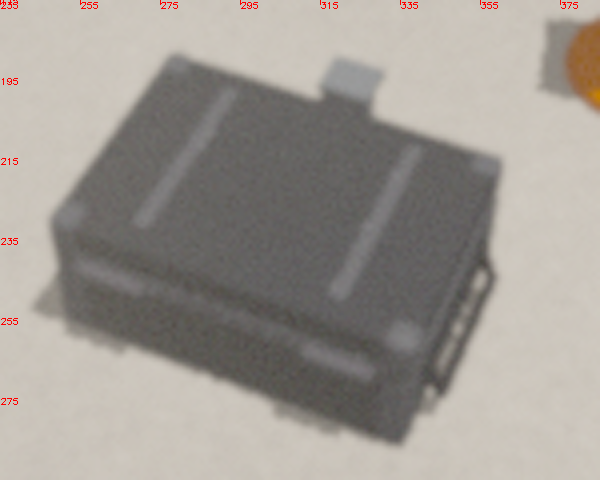

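View pics/caseB.png

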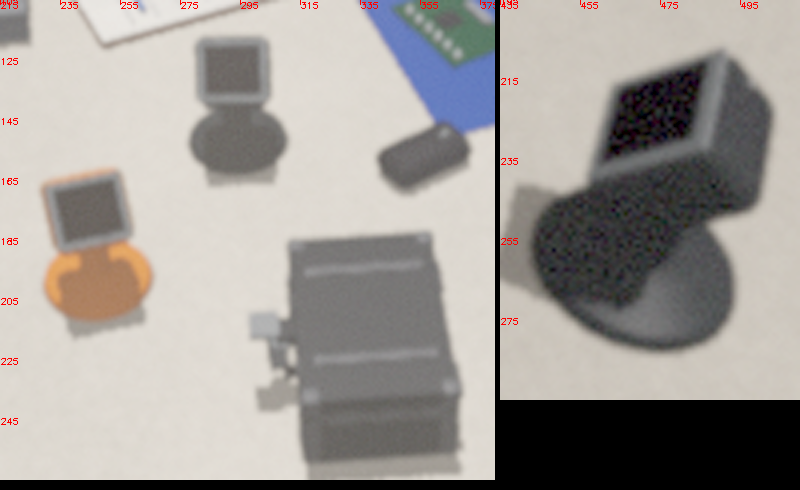

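Confirmed: the dark scanner has its window at (475,224) in the scene view and (293,128) in the side view. The case's hasp tab stands toward the robot at (325,191) and (299,214). Next I fit both poses from these corners.

```bash
cat > h.py <<'E'
import numpy as np, cv2
from scipy.optimize import least_squares
from scipy.spatial.transform import Rotation as R
from plant import *
def proj(c,P):
    E=c['extrinsics'];K=c['K'];q=(np.atleast_2d(P)-E[:3,3])@E[:3,:3]
    q=q*[1,-1,-1]; u=q@K.T; return u[:,:2]/u[:,2:]
def Rt(): 
    s=sense(); q=s['tcp_rot']; return R.from_quat(np.r_[q[1:],q[0]]), np.array(s['tcp_pos'])
E
python3 - <<'E'
from h import *
S,D=camera_params("scene"),camera_params("side")
P={'fl':(-75,-110,96),'fr':(-75,110,96),'bl':(75,-110,96),'br':(75,110,96),'bl0':(75,-110,0),'br0':(75,110,0),'fl0':(-75,-110,0),'tl':(-120,-17,90),'tr':(-120,17,90)}
A={'fr':(359.5,215),'fl':(278,189),'bl':(248.5,230.5),'br':(338.7,261),'bl0':(252.5,257),'br0':(335.5,285.7),'tl':(318,189.5),'tr':(331,192)}
B={'fr':(311.7,185.7),'br':(358.7,183),'fl':(316,239),'bl':(367.7,233.3),'fl0':(317.3,258.7),'bl0':(367,258.3),'tr':(298.3,209.3),'tl':(299,218.3)}
def f(p):
    r=[]
    for c,O in((S,A),(D,B)):
        X=np.array([P[k] for k in O])/1000.
        r.append(proj(c,R.from_euler('z',p[3]).apply(X)+p[:3])-np.array(list(O.values())))
    return np.concatenate(r).ravel()
s=least_squares(f,[.5,-.1,0,0.1],loss='soft_l1');print('case',s.x.round(4),f(s.x).reshape(-1,2).round(1).tolist())
W=np.array([(0,43,39),(0,-43,39),(0,-43,-39),(0,43,-39),(0,32,28),(0,-32,28),(0,-32,-28),(0,32,-28)])/1000.
a=np.array([(613,85),(724,52),(707,152),(592,182),(617,87),(707,65),(692,145),(605,165)],float);a=(a-[500,0])/4+[435,195]
b=np.array([(197,38),(268,40),(268,104),(196,104),(205,45),(261,45),(262,95),(205,95)])/3+[215,105]
def g(p):
    X=R.from_euler('ZY',[p[3],0.70]).apply(W)+p[:3]
    return np.concatenate([proj(S,X)-a,proj(D,X)-b]).ravel()
for y0 in(1.5,):
    s=least_squares(g,[.5,.2,.13,y0],loss='soft_l1');print('head',s.x.round(4),g(s.x).reshape(-1,2).round(1).tolist())
    o=R.from_euler('ZY',[s.x[3],0.70]).apply([-1,0,0]);print('out',o)
E
```

```text
case [ 0.5812 -0.0963 -0.0021 -0.1521] [[1.1, -0.4], [-0.5, -0.5], [-1.4, 0.4], [-0.2, 2.4], [-0.7, -1.1], [0.5, 1.7], [0.3, -0.3], [-0.2, 1.0], [-1.3, -0.6], [-0.5, -1.2], [0.0, 0.6], [1.0, 2.3], [-0.6, 1.5], [0.0, -2.0], [-0.6, -0.0], [-0.6, -0.6]]
head [0.5184 0.2709 0.1283 1.5116] [[26.6, -12.4], [-0.4, 24.7], [-29.8, 11.2], [0.5, -24.1], [21.0, -7.6], [-1.3, 19.2], [-21.4, 7.6], [1.3, -18.2], [-2.4, 0.9], [-0.9, -2.8], [2.1, -1.1], [1.0, 2.0], [-1.4, 1.5], [-1.4, -0.8], [0.5, -1.0], [0.8, 1.4]]
out [-0.04521405 -0.76350459  0.64421769]
```

```bash
python3 - <<'E'
from h import *
S,D=camera_params("scene"),camera_params("side")
W=np.array([(0,43,39),(0,-43,39),(0,-43,-39),(0,43,-39),(0,32,28),(0,-32,28),(0,-32,-28),(0,32,-28)])/1000.
a=np.array([(724,52),(707,152),(592,182),(613,85),(707,65),(692,145),(605,165),(617,87)],float);a=(a-[500,0])/4+[435,195]
b=np.array([(197,38),(268,40),(268,104),(196,104),(205,45),(261,45),(262,95),(205,95)])/3+[215,105]
def g(p):
    X=R.from_euler('ZY',[p[3],0.70]).apply(W)+p[:3]
    return np.concatenate([proj(S,X)-a,proj(D,X)-b]).ravel()
s=least_squares(g,[.5,.2,.13,1.5],loss='soft_l1');print('head',s.x.round(4),g(s.x).reshape(-1,2).round(1).tolist())
print('out',R.from_euler('ZY',[s.x[3],0.70]).apply([-1,0,0]))
r,p=Rt();print(r.as_matrix().round(3),p)
E
```

```text
head [0.5188 0.2711 0.1286 1.34  ] [[2.4, -1.9], [0.1, 0.1], [-4.1, 1.3], [-1.2, -0.2], [1.1, -0.4], [-0.2, -0.4], [-1.9, 0.9], [1.0, 1.1], [-1.2, -0.6], [0.6, -1.7], [1.0, 0.2], [-0.3, 0.6], [-0.5, 0.3], [-0.2, -0.0], [-0.3, -0.0], [-0.1, 0.3]]
out [-0.17499427 -0.74455394  0.64421769]
[[ 0.957  0.291 -0.   ]
 [ 0.291 -0.957  0.002]
 [ 0.    -0.002 -1.   ]] [ 0.1669403  -0.54973294  0.20523151]
```

```bash
cat >> h.py <<'E'
CASE=np.array([.5812,-.0963,0.]);YAW=-.1521
RC=R.from_euler('z',YAW)
def cw(p): return RC.apply(np.array(p)/1000.)+CASE
RT=R.from_matrix(np.c_[RC.apply([1,0,0]),-RC.apply([0,1,0]),[0,0,-1]])
def goto(p,rot=RT):
    r,t=Rt(); print('shift mm',(r.inv().apply(np.array(p)-t)*1000).round(1),'turn',(r.inv()*rot).as_rotvec().round(3))
E
python3 -c "
from h import *
print(cw([-110,0,82])); goto(cw([-110,0,82+130-19]))"
```

```text
[ 0.47246994 -0.07963344  0.082     ]
shift mm [ 428.9 -361.    12.9] turn [-0.002  0.     0.447]
```

```bash
python3 -m crank '[[40,-34,0,0,0,0.05],[70,-60,0,0,0,0.1],[100,-85,0,0,0,0.2],[130,-110,0,0,0,0.3],[160,-135,0,0,0,0.4],[190,-160,0,0,0,0.447],[220,-185,0,0,0,0.447],[250,-210,0,0,0,0.447],[280,-236,0,0,0,0.447],[310,-261,0,0,0,0.447]]' 60 40; python3 -c "
from h import *
goto(cw([-110,0,82+130-19]))"
```

```text
time_s: 0.93
tcp_pos: [0.3882, -0.2084, 0.2058]
tcp_rot: [-0.0, 0.997, -0.076, -0.0]
contact_force: [0.9, -1.0, 0.7]
gripper_width: 0.0598
gripper_force: 0.0
shift mm [  63.8 -140.1   12.8] turn [-0.  0. -0.]
```

```bash
python3 -m crank '[[15,-35,0,0,0,0],[30,-70,0,0,0,0],[45,-105,0,0,0,0],[64,-140,0,0,0,0],[64,-140,0,0,0,0],[64,-140,0,0,0,0]]' 60 40; python3 - <<'E'
from h import *
c=camera_params("wrist");cv2.imwrite("pics/w1.png",grab_frame("wrist"))
print(c, sense()['qpos'])
P=[(-120,-17,90),(-120,17,90),(-75,-110,96),(-75,110,96),(-110,0,82)]
print(proj(c,[cw(p) for p in P]).round(0).tolist())
goto(cw([-110,0,82+130-19]))
E
```

```text
time_s: 1.43
tcp_pos: [0.4728, -0.0802, 0.2054]
tcp_rot: [0.0, 0.997, -0.074, -0.001]
contact_force: [-0.2, -0.1, -0.3]
gripper_width: 0.0595
gripper_force: 0.0
{'K': array([[296.18386859,   0.        , 319.66102321],
       [  0.        , 296.18386859, 192.68308264],
       [  0.        ,   0.        ,   1.        ]]), 'extrinsics': array([[-1.47359006e-01,  9.49240639e-01,  2.77898422e-01,
         5.42992924e-01],
       [-9.89083031e-01, -1.41341715e-01, -4.16806688e-02,
        -9.15665051e-02],
       [-2.86345074e-04, -2.81006636e-01,  9.59705782e-01,
         3.72729059e-01],
       [ 0.00000000e+00,  0.00000000e+00,  0.00000000e+00,
         1.00000000e+00]])} [-1.94127543e-01  1.69451751e-01  1.77201165e+00 -6.90865299e-04
  1.20158230e+00  1.52717948e+00]
[[335.0, 192.0], [301.0, 191.0], [436.0, 147.0], [200.0, 146.0], [318.0, 180.0]]
shift mm [ 0.2 -1.7 12.5] turn [0.001 0.001 0.002]
```

View pics/w1.png

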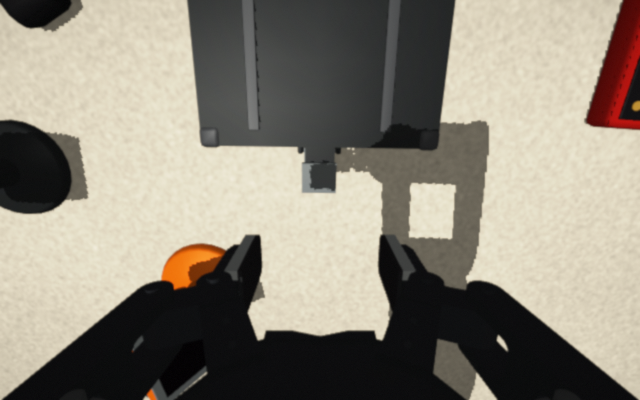

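Wrist view: the tab is at (303..336,163..192) and the case front corners are at (201,147) and (439,147), so my estimate is off by only about 1.5 mm in -y. The orange scanner's foot is at about (200,265), to the left of the gripper. I'll work out its clearance next.

```bash
cat >> h.py <<'E'
CASE=CASE+RC.apply([0,-.0015,0])
def ray(c,uv,z):
    d=np.linalg.inv(c['K'])@[uv[0],uv[1],1.]; E=c['extrinsics']; d=E[:3,:3]@(d*[1,-1,-1]); o=E[:3,3]
    return o+d*(z-o[2])/d[2]
E
python3 - <<'E'
from h import *
S,D,W=[camera_params(n) for n in("scene","side","wrist")]
for n,c,u,z in[('sc foot',S,(398,192),.005),('sd foot',D,(248,199),.005),('w foot top edge',W,(200,244),.005),('w left edge',W,(162,268),.005),
 ('sc head',S,(404,157),.15),('sd head',D,(245,175),.15)]:
    p=ray(c,u,z); print(n,p.round(3),'in case',(RC.inv().apply(p-CASE)*1000).round(0))
goto(cw([-110,0,82-19]))
E
```

```text
sc foot [0.329 0.11  0.005] in case [-281.  167.    5.]
sd foot [0.329 0.1   0.005] in case [-279.  158.    5.]
w foot top edge [0.388 0.095 0.005] in case [-220.  162.    5.]
w left edge [0.36  0.158 0.005] in case [-257.  219.    5.]
sc head [0.352 0.102 0.15 ] in case [-257.  162.  150.]
sd head [0.331 0.06  0.15 ] in case [-271.  118.  150.]
shift mm [  0.4  -0.3 142.5] turn [0.001 0.001 0.002]
```

```bash
python3 -m crank '[[0,0,35,0,0,0],[0,0,70,0,0,0],[0,0,105,0,0,0],[0,0,125,0,0,0],[0,0,142,0,0,0],[0,0,142,0,0,0]]' 60 40 && python3 -m crank '[[0,0,0,0,0,0],[0,0,0,0,0,0],[0,0,0,0,0,0],[0,0,0,0,0,0],[0,0,0,0,0,0]]' 20 30; python3 -c "
from h import *
goto(cw([-110,0,63]))
for a in np.arange(0,1.41,.1):
  v=np.array([-24,44]);c,s=np.cos(a),np.sin(a); q=[v[0]*c-v[1]*s,v[1]*c+v[0]*s]; print(round(a,1),np.round(np.array(q)-v,1))"
```

```text
time_s: 1.98
tcp_pos: [0.4686, -0.0826, 0.0609]
tcp_rot: [-0.0, 0.997, -0.077, -0.004]
contact_force: [-0.2, -0.0, -0.2]
gripper_width: 0.0597
gripper_force: 0.0
time_s: 2.4
tcp_pos: [0.4729, -0.0819, 0.065]
tcp_rot: [0.0, 0.997, -0.076, 0.001]
contact_force: [0.3, 0.4, 0.4]
gripper_width: 0.0202
gripper_force: 0.0
shift mm [-0.8 -0.7  2. ] turn [ 0.    -0.002 -0.   ]
0.0 [0. 0.]
0.1 [-4.3 -2.6]
0.2 [-8.3 -5.6]
0.3 [-11.9  -9.1]
0.4 [-15.2 -12.8]
0.5 [-18.2 -16.9]
0.6 [-20.7 -21.2]
0.7 [-22.7 -25.8]
0.8 [-24.3 -30.6]
0.9 [-25.4 -35.4]
1.0 [-26.  -40.4]
1.1 [-26.1 -45.4]
1.2 [-25.7 -50.4]
1.3 [-24.8 -55.4]
1.4 [-23.4 -60.2]
```

```bash
python3 - <<'E'
from h import *
cv2.imwrite("pics/w2.png",np.hstack([grab_frame("wrist")[80:330,200:440],cv2.resize(grab_frame("side")[160:260,260:370],None,fx=2.5,fy=2.5)]))
print(sense()['gripper_width'],sense()['tcp_pos'])
E
```

```text
0.02008240026516114 [ 0.47266419 -0.08178785  0.06460507]
```

View pics/w2.png

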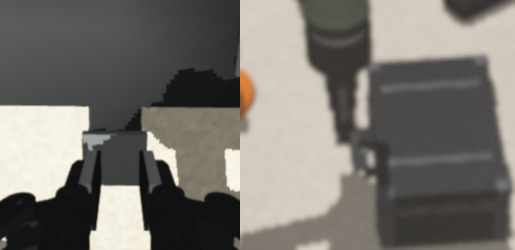

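```bash
python3 - <<'E'
from h import *
c=camera_params("wrist");r,t=Rt()
print('tcp,grasp in crop',(proj(c,[t,t-[0,0,0]+r.apply([0,0,-.0187]),t+r.apply([.011,.01,-.0])])-[200,80]).round(0).tolist())
print('tab outer corners/plate/lip',(proj(c,[cw(p) for p in[(-120,-17,90),(-120,17,90),(-103,-17,90),(-103,17,90),(-95,14,82)]])-[200,80]).round(0).tolist())
print(c['extrinsics'][:3,3]-t)
E
```

```text
tcp,grasp in crop [[118.0, 148.0], [118.0, 161.0], [135.0, 131.0]]
tab outer corners/plate/lip [[149.0, 184.0], [85.0, 184.0], [149.0, 155.0], [84.0, 155.0], [91.0, 135.0]]
[ 0.06974179 -0.01160935  0.16745572]
```

```bash
python3 -m crank '[[0,0,0,0,0,0],[0,0,0,0,0,0],[0,0,0,0,0,0],[0,0,0,0,0,0],[0,0,0,0,0,0]]' 60 30;  python3 -m crank '[[0,0,0,0,0,0],[0,0,0,0,0,0],[0,0,0,0,0,0],[0,0,0,0,0,0],[0,0,0,0,0,0],[0,0,0,0,0,0],[0,0,0,0,0,0]]' 0 30; python3 - <<'E'
from h import *
w=grab_frame("wrist")[80:330,200:440]; s=sense(); print(s)
cv2.imwrite("pics/w3.png",cv2.resize(np.clip(w.astype(float)*1.6,0,255).astype('uint8'),None,fx=2.4,fy=2.4,interpolation=cv2.INTER_CUBIC))
E
```

```text
time_s: 2.92
tcp_pos: [0.4723, -0.0817, 0.0639]
tcp_rot: [0.0, 0.997, -0.076, -0.0]
contact_force: [-0.4, -0.1, -0.3]
gripper_width: 0.06
gripper_force: 0.0
time_s: 3.5
tcp_pos: [0.4724, -0.0818, 0.064]
tcp_rot: [0.0, 0.997, -0.076, 0.0]
contact_force: [0.2, -0.3, 1.3]
gripper_width: -0.0001
gripper_force: 0.4
{'time_s': 3.55, 'qpos': array([-1.95299367e-01,  3.15623616e-01,  1.97977507e+00, -1.75758807e-04,
        8.46045887e-01,  1.52781941e+00]), 'joint_velocities': array([ 0.00016576, -0.00108689, -0.00114387, -0.00010174,  0.00041371,
       -0.00144549]), 'joint_torque': array([ 2.04823067e-02, -3.53491616e+01, -1.75409657e+01,  8.09197227e-03,
        3.29629867e-02, -2.59841345e-04]), 'tcp_pos': array([ 0.4723934 , -0.08177251,  0.06399468]), 'tcp_rot': array([ 7.41303442e-05,  9.97105561e-01, -7.60295321e-02,  6.56954364e-05]), 'contact_force': array([ 0.25912908, -0.44985955,  0.69657102]), 'moment': array([-0.00345974, -0.06237252, -0.00503421]), 'gripper_force': 0.3487633468466811, 'gripper_width': 6.405765633744998e-05}
```

View pics/w3.png

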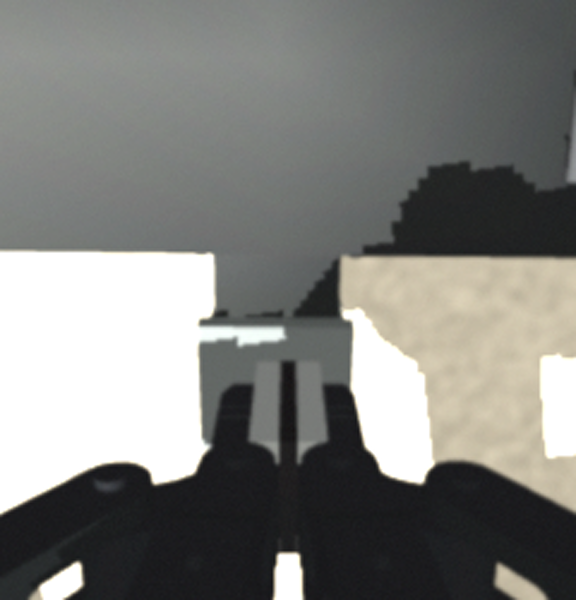

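```bash
python3 -m crank '[[0,0,-35,0,0,0],[0,0,-70,0,0,0],[-20,0,-90,0,0,0],[-40,0,-90,0,0,0],[-40,0,-90,0,0,0],[-40,0,-90,0,0,0]]' 0 30; python3 - <<'E'
from h import *
r,t=Rt();print(t)
o=[]
for n in("side","scene"):
    c=camera_params(n); im=grab_frame(n); p=proj(c,[t,t+[0,0,.03]]); print(n,p.round(1).tolist())
    x,y=(p[0]-[35,45]).astype(int); k=cv2.resize(im[y:y+70,x:x+70],None,fx=5.6,fy=5.6,interpolation=cv2.INTER_CUBIC)
    k=(255*(k/255.)**0.6).astype('uint8')
    for q in p: cv2.drawMarker(k,tuple(((q-[x,y])*5.6+2.8).astype(int).tolist()),(0,0,255),0,16,1)
    o.append(k)
cv2.imwrite("pics/tips.png",np.hstack(o))
E
```

```text
time_s: 4.05
tcp_pos: [0.4323, -0.0756, 0.1542]
tcp_rot: [0.0, 0.997, -0.076, 0.0]
contact_force: [0.2, 0.6, 0.4]
gripper_width: -0.0003
gripper_force: 0.0
[ 0.43230854 -0.07559376  0.15419027]
side [[286.5, 199.3], [285.9, 191.9]]
scene [[329.2, 163.7], [329.7, 154.1]]
```

View pics/tips.png

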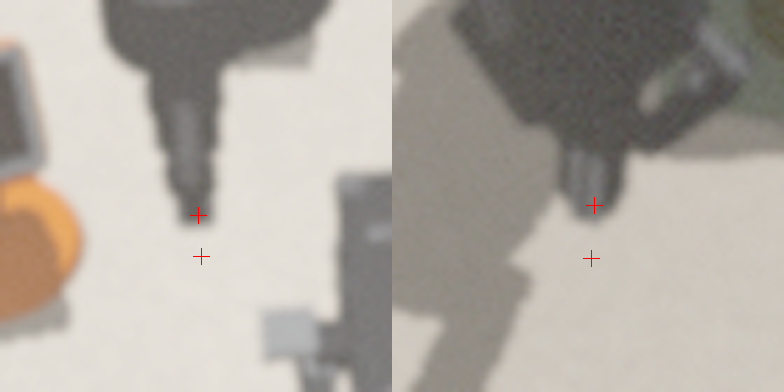

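Fingertips end about 23 mm short of the reported TCP along the tool axis: at (199,225) in the side crop, where the TCP mark is at (201,256), and at (592,218) against (591,258) in the scene crop. So the fingers closed just above the tab. I'll include this offset from here on.

```bash
cat >> h.py <<'E'
OFF=.023
def gotog(p,rot=RT,depth=.019):  # world point p ends up 'depth' behind the real tips
    goto(np.array(p)+rot.apply([0,0,OFF+depth]),rot)
E
python3 -m crank '[[20,0,0,0,0,0],[40,0,0,0,0,0],[40,0,0,0,0,0],[40,0,30,0,0,0],[40,0,60,0,0,0],[40,0,90,0,0,0],[40,0,104,0,0,0],[40,0,112,0,0,0],[40,0,112,0,0,0],[40,0,112,0,0,0]]' 60 30; python3 -c "
from h import *
gotog(cw([-110,0,82]))"
```

```text
time_s: 4.98
tcp_pos: [0.4728, -0.0818, 0.0419]
tcp_rot: [0.0, 0.997, -0.076, -0.0]
contact_force: [1.0, 0.5, 0.4]
gripper_width: 0.0603
gripper_force: 0.0
shift mm [-0.7 -0.6  1.9] turn [ 0.  0. -0.]
```

```bash
python3 -m crank '[[0,0,0,0,0,0],[0,0,0,0,0,0],[0,0,0,0,0,0],[0,0,0,0,0,0],[0,0,0,0,0,0],[0,0,0,0,0,0]]' 20 30
```

```text
time_s: 5.48
tcp_pos: [0.4734, -0.0797, 0.0436]
tcp_rot: [-0.002, 0.997, -0.077, 0.001]
contact_force: [1.5, 10.4, 4.2]
gripper_width: 0.0333
gripper_force: 30.1
```

```bash
python3 -m crank '[[-4,-1,3,0,0,0],[-8,-1,6,0,0,0],[-12,-1,9,0,0,0],[-15,-1,13,0,0,0],[-18,-1,17,0,0,0],[-21,-1,21,0,0,0],[-23,-1,26,0,0,0],[-24,-1,31,0,0,0],[-25,-1,35,0,0,0],[-26,-1,40,0,0,0]]' && python3 -m crank '[[0,0,3,0,0,0],[0,0,3,0,0,0]]'
```

```text
time_s: 6.32
tcp_pos: [0.4457, -0.0749, 0.0033]
tcp_rot: [-0.001, 0.997, -0.077, -0.001]
contact_force: [-4.9, 9.1, 8.3]
gripper_width: 0.0335
gripper_force: 39.3
time_s: 6.48
tcp_pos: [0.4451, -0.0749, -0.0004]
tcp_rot: [-0.001, 0.997, -0.077, -0.001]
contact_force: [-3.7, 8.5, 4.3]
gripper_width: 0.0333
gripper_force: 39.3
```

```bash
echo 'CASE=CASE+RC.apply([0,.002,0])' >> h.py; python3 -m crank '[[0,0,0,0,0,0],[0,0,0,0,0,0],[0,0,0,0,0,0],[0,0,0,0,0,0],[0,0,-30,0,0,0],[0,0,-60,0,0,0],[0,0,-90,0,0,0],[0,0,-120,0,0,0],[0,0,-120,0,0,0],[0,0,-120,0,0,0]]' 60 30; python3 -c "
from h import *
cv2.imwrite('pics/w4.png',grab_frame('wrist'))
c=camera_params('wrist');print(proj(c,[cw(p) for p in [(-91,-14,82),(-91,14,82),(-75,110,96),(-75,-110,96),(-120,17,90),(-86+-24*.54-44*.84-10*.54,17,38+44*.54-24*.84)]]).round(0).tolist())
gotog(cw([-91,0,77]),depth=.013)"
```

```text
time_s: 7.32
tcp_pos: [0.4481, -0.0773, 0.1207]
tcp_rot: [0.0, 0.997, -0.076, 0.002]
contact_force: [-0.6, -0.1, -1.0]
gripper_width: 0.0598
gripper_force: 0.0
[[336.0, 146.0], [296.0, 146.0], [140.0, 123.0], [491.0, 123.0], [291.0, 190.0], [297.0, 198.0]]
shift mm [44.7 -1.8 78.2] turn [ 0.    -0.001 -0.   ]
```

View pics/w4.png

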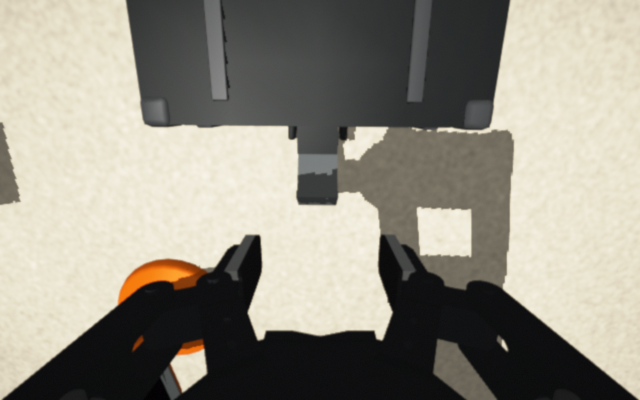

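Wrist view: the hasp is down and clear, with its tab at (297..338,175..205). The lip is exposed at (297..338,127..153), right where predicted.

```bash
python3 -m crank '[[25,-1,0,0,0,0],[45,-1,0,0,0,0],[45,-1,0,0,0,0],[45,-1,30,0,0,0],[45,-1,60,0,0,0],[45,-1,78,0,0,0],[45,-1,78,0,0,0]]' 50 30; python3 -m crank '[[0,0,0,0,0,0],[0,0,0,0,0,0],[0,0,0,0,0,0],[0,0,0,0,0,0],[0,0,0,0,0,0]]' 18 60;  python3 -c "
from h import *
gotog(cw([-91,0,77]),depth=.013)
v=np.array([-166,9.])
for a in np.arange(.1,1.75,.1):
  c,s=np.cos(a),np.sin(a); print(round(a,1),np.round([v[0]*c+v[1]*s-v[0],-(v[1]*c-v[0]*s-v[1])]))"
```

```text
time_s: 7.95
tcp_pos: [0.4865, -0.0818, 0.0361]
tcp_rot: [-0.001, 0.997, -0.076, -0.006]
contact_force: [-0.3, -0.4, -0.6]
gripper_width: 0.0501
gripper_force: 0.0
time_s: 8.37
tcp_pos: [0.4915, -0.0821, 0.0416]
tcp_rot: [-0.0, 0.997, -0.076, 0.0]
contact_force: [0.4, 5.0, 0.2]
gripper_width: 0.026
gripper_force: 59.3
shift mm [-0.2 -0.   0.6] turn [-0.001 -0.001 -0.   ]
0.1 [  2. -17.]
0.2 [  5. -33.]
0.3 [ 10. -49.]
0.4 [ 17. -64.]
0.5 [ 25. -78.]
0.6 [ 34. -92.]
0.7 [  45. -105.]
0.8 [  57. -116.]
0.9 [  70. -127.]
1.0 [  84. -136.]
1.1 [  99. -143.]
1.2 [ 114. -149.]
1.3 [ 130. -153.]
1.4 [ 147. -156.]
1.5 [ 163. -157.]
1.6 [ 180. -157.]
1.7 [ 196. -154.]
```

```bash
python3 -m crank '[[2,0,-17,0,0,0],[5,0,-33,0,0,0],[10,0,-49,0,0,0],[17,0,-64,0,0,0],[25,0,-78,0,0,0],[34,0,-92,0,0,0],[45,0,-105,0,0,0],[57,0,-116,0,0,0]]'
```

```text
time_s: 9.03
tcp_pos: [0.5482, -0.0912, 0.157]
tcp_rot: [-0.0, 0.997, -0.076, 0.0]
contact_force: [3.4, 1.3, -11.1]
gripper_width: 0.026
gripper_force: 59.6
```

```bash
python3 -m crank '[[13,0,-11,0,0,0],[27,0,-20,0,0,0],[42,0,-27,0,0,0],[57,0,-33,0,0,0],[73,0,-37,0,0,0],[90,0,-40,0,0,0],[106,0,-41,0,0,0],[123,0,-41,0,0,0],[139,0,-38,0,0,0],[139,0,-38,0,0,0]]'
```

```text
time_s: 9.87
tcp_pos: [0.6878, -0.1139, 0.1958]
tcp_rot: [0.001, 0.997, -0.076, 0.002]
contact_force: [2.1, 0.0, 1.2]
gripper_width: 0.0242
gripper_force: 58.8
```

```bash
python3 -m crank '[[0,0,0,0,0,0],[0,0,0,0,0,0],[0,0,0,0,0,0],[0,0,-20,0,0,0],[0,0,-45,0,0,0],[-30,0,-70,0,0,0],[-70,0,-70,0,0,0],[-110,0,-70,0,0,0],[-150,0,-70,0,0,0],[-170,0,-70,0,0,0]]' 50 40 && python3 -m crank '[[0,0,0,0,0,0],[0,0,0,0,0,0]]'; python3 - <<'E'
from h import *
c=camera_params('wrist');im=grab_frame('wrist');cv2.imwrite('pics/w5.png',im)
for y in(-60,0,60): print(y,proj(c,[cw(p) for p in [(-50,y,76),(50,y,76),(0,y,42)]]).round(0).tolist())
cv2.imwrite('pics/w5b.png',np.vstack([cv2.resize(im[:300,140:500],(600,500)),cv2.resize(grab_frame('scene')[150:300,180:430],(150,90)).repeat(1,0) if 0 else np.zeros((1,600,3),'uint8')]))
print(sense()['tcp_pos'])
E
```

```text
time_s: 10.7
tcp_pos: [0.5121, -0.0857, 0.2658]
tcp_rot: [0.0, 0.997, -0.076, -0.001]
contact_force: [0.7, -0.2, 0.2]
gripper_width: 0.0502
gripper_force: 0.0
time_s: 10.87
tcp_pos: [0.5161, -0.0864, 0.2662]
tcp_rot: [0.0, 0.997, -0.076, 0.001]
contact_force: [0.8, -0.4, -1.3]
gripper_width: 0.0502
gripper_force: 0.0
-60 [[368.0, 154.0], [372.0, 65.0], [366.0, 111.0]]
0 [[319.0, 154.0], [318.0, 65.0], [319.0, 111.0]]
60 [[269.0, 154.0], [265.0, 65.0], [272.0, 111.0]]
[ 0.51720799 -0.08661274  0.26585726]
```

View pics/w5.png

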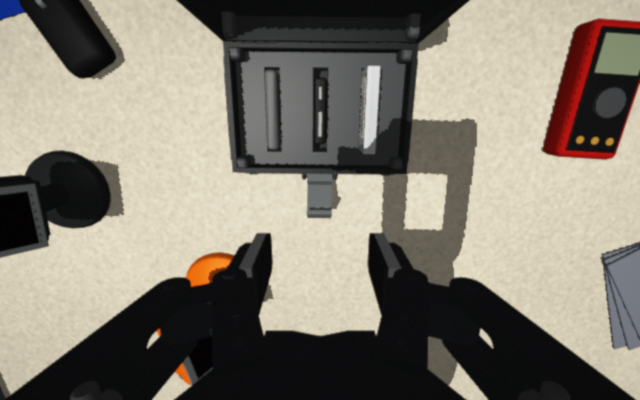

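Wrist view from above: three slots. At (271,110) is a grey rounded unit, the pocket drive. At (320,110) is a black unit, the reader. At (370,110) is a bright aluminium block with a white face to the left, spanning v 65..153 (about 100 mm at 76 mm height). That last one fits the hard drive, so I'll measure its edges numerically.

```bash
python3 - <<'E'
from h import *
im=cv2.imread('pics/w5.png')
for v in range(62,160,8): print(v,im[v,354:388].mean(1).astype(int).tolist())
E
```

```text
62 [92, 92, 91, 91, 91, 91, 90, 90, 90, 90, 88, 89, 89, 88, 88, 87, 88, 88, 87, 87, 87, 87, 86, 86, 86, 84, 85, 84, 85, 84, 84, 84, 84, 82]
70 [93, 92, 93, 91, 91, 90, 86, 72, 70, 82, 93, 97, 117, 174, 214, 225, 224, 223, 221, 219, 219, 221, 222, 221, 217, 190, 118, 64, 73, 82, 84, 83, 82, 83]
78 [92, 93, 92, 92, 91, 92, 89, 91, 108, 118, 125, 132, 131, 186, 219, 224, 223, 221, 219, 218, 220, 220, 220, 219, 209, 156, 83, 52, 72, 82, 84, 83, 83, 84]
86 [93, 94, 92, 93, 92, 92, 97, 112, 119, 121, 127, 141, 163, 205, 222, 223, 221, 218, 216, 217, 219, 220, 220, 215, 191, 121, 64, 71, 82, 83, 84, 83, 83, 82]
94 [94, 92, 92, 91, 91, 90, 90, 104, 111, 109, 133, 138, 186, 217, 224, 222, 219, 217, 216, 217, 218, 218, 218, 209, 157, 86, 65, 76, 83, 84, 84, 83, 83, 82]
102 [94, 92, 92, 92, 91, 87, 81, 91, 91, 114, 136, 140, 192, 218, 221, 219, 217, 214, 214, 216, 216, 217, 214, 191, 121, 67, 74, 84, 85, 84, 83, 82, 83, 82]
110 [92, 92, 93, 91, 86, 73, 68, 94, 101, 129, 149, 183, 214, 221, 219, 217, 215, 213, 214, 215, 216, 217, 208, 158, 86, 59, 74, 82, 84, 83, 84, 83, 82, 82]
118 [92, 91, 92,
[... 189 characters left out ...]
51, 198, 218, 219, 216, 214, 212, 213, 213, 214, 214, 208, 164, 91, 53, 71, 81, 83, 82, 82, 82, 82, 81, 75]
134 [90, 90, 89, 89, 92, 104, 112, 111, 130, 137, 186, 215, 220, 217, 214, 212, 213, 212, 213, 213, 211, 190, 122, 59, 48, 42, 36, 35, 32, 33, 32, 33, 31, 33]
142 [89, 88, 89, 85, 81, 89, 95, 95, 98, 134, 192, 216, 218, 216, 214, 212, 203, 170, 142, 112, 93, 76, 50, 36, 32, 31, 33, 32, 32, 31, 31, 32, 32, 32]
150 [33, 32, 32, 32, 29, 36, 50, 61, 68, 80, 90, 93, 92, 91, 90, 91, 91, 91, 91, 91, 84, 60, 38, 32, 31, 32, 31, 31, 31, 32, 32, 32, 31, 32]
158 [31, 31, 32, 31, 32, 32, 32, 31, 31, 31, 32, 32, 33, 31, 32, 31, 30, 31, 31, 32, 32, 31, 32, 31, 32, 31, 32, 31, 32, 31, 31, 31, 31, 31]
```

```bash
python3 -m crank '[[-20,-30,0,0,0,0],[-20,-60,0,0,0,0],[-20,-60,0,0,0,0],[-20,-60,0,0,0,0]]' 50 40; python3 - <<'E'
from h import *
c=camera_params('wrist');im=grab_frame('wrist');cv2.imwrite('pics/w6.png',im)
print(proj(c,[cw(p) for p in [(-50,-60,76),(50,-60,76),(0,-60,42)]]).round(0).tolist())
u=int(proj(c,[cw((0,-60,76))])[0][0]);v0,v1=[int(x) for x in sorted(proj(c,[cw((-50,-60,76)),cw((50,-60,76))])[:,1])]
print(u-20)
for v in range(v0-8,v1+12,8): print(v,im[v,u-20:u+20].mean(1).astype(int).tolist())
E
```

```text
time_s: 11.25
tcp_pos: [0.5076, -0.0234, 0.2648]
tcp_rot: [0.0, 0.997, -0.075, 0.0]
contact_force: [0.3, -0.8, -0.7]
gripper_width: 0.0498
gripper_force: 0.0
[[420.0, 139.0], [429.0, 47.0], [415.0, 96.0]]
404
38 [84, 84, 83, 83, 84, 82, 83, 82, 82, 82, 82, 81, 81, 81, 80, 80, 81, 80, 80, 80, 80, 79, 81, 80, 80, 79, 78, 79, 78, 77, 77, 78, 78, 77, 78, 78, 78, 78, 78, 76]
46 [84, 84, 84, 84, 84, 83, 82, 82, 81, 82, 83, 82, 82, 81, 80, 82, 82, 81, 81, 81, 82, 83, 85, 84, 85, 84, 82, 81, 80, 80, 80, 80, 78, 78, 79, 79, 78, 78, 78, 78]
54 [85, 83, 83, 83, 84, 83, 82, 82, 82, 84, 91, 96, 99, 101, 102, 103, 101, 98, 104, 139, 192, 215, 220, 219, 217, 216, 215, 217, 219, 219, 219, 211, 172, 115, 84, 79, 79, 76, 77, 76]
62 [84, 83, 83, 84, 84, 83, 83, 88, 100, 115, 122, 124, 126, 127, 128, 136, 150, 123, 122, 184, 215, 220, 219, 217, 216, 214, 217, 218, 219, 218, 211, 178, 119, 84, 79, 79, 78, 78, 78, 77]
70 [85, 84, 84, 84, 84, 83, 87, 100, 118, 126, 128, 127, 128, 129, 136, 147, 123, 127, 183, 214, 220, 219, 217, 216, 214, 215, 217, 218, 219, 214, 187, 128, 88, 79, 79, 78, 79, 79, 78, 78]
7
[... 1081 characters left out ...]
 79, 79, 79, 78, 78, 78, 78]
126 [34, 38, 52, 66, 69, 70, 69, 69, 71, 69, 71, 84, 112, 139, 150, 150, 144, 125, 110, 106, 104, 105, 106, 101, 81, 51, 36, 34, 33, 32, 33, 33, 32, 33, 33, 33, 33, 34, 33, 33]
134 [36, 45, 63, 69, 69, 70, 71, 70, 70, 69, 70, 78, 91, 96, 96, 95, 94, 95, 96, 96, 96, 97, 95, 81, 54, 37, 33, 33, 34, 34, 33, 33, 32, 32, 33, 33, 33, 33, 33, 32]
142 [34, 33, 33, 33, 33, 33, 32, 33, 33, 33, 34, 34, 32, 34, 33, 33, 33, 33, 33, 33, 33, 34, 34, 33, 33, 33, 34, 33, 32, 32, 34, 32, 33, 33, 31, 31, 32, 31, 30, 31]
150 [32, 32, 32, 32, 33, 33, 33, 32, 32, 32, 33, 33, 34, 33, 34, 33, 33, 33, 31, 34, 33, 32, 33, 33, 35, 33, 32, 33, 32, 33, 32, 29, 25, 24, 24, 25, 23, 24, 26, 29]
```

```bash
python3 - <<'E'
from h import *
im6=cv2.imread('pics/w6.png');im5=cv2.imread('pics/w5.png')
print('side colour BGR',im6[94,408:421].tolist())
print('w6 col427/421',im6[42:62,428].mean(1).astype(int).tolist(),im6[128:144,421].mean(1).astype(int).tolist())
c6=camera_params('wrist')
# w5 camera: same rotation, shifted with TCP
c5=dict(c6);E=c6['extrinsics'].copy();E[:3,3]+=np.array([.51720799,-.08661274,.26585726])-sense()['tcp_pos'];c5['extrinsics']=E
for z in(.066,.076,.086):
  print(z,[(RC.inv().apply(ray(c,uv,z)-CASE)*1000).round(1)[:2].tolist() for c,uv in((c5,(372.7,78)),(c5,(369.4,134)),(c6,(429,62)),(c6,(422.8,118)))])
E
```

```text
side colour BGR [[81, 81, 80], [72, 73, 73], [80, 86, 87], [108, 117, 118], [116, 125, 127], [99, 107, 109], [82, 87, 88], [103, 108, 111], [118, 125, 128], [137, 143, 145], [126, 129, 130], [148, 148, 148], [196, 196, 196]]
w6 col427/421 [80, 81, 80, 80, 85, 120, 182, 210, 217, 218, 217, 217, 217, 217, 217, 217, 217, 216, 216, 216] [95, 96, 94, 94, 94, 94, 95, 95, 95, 95, 86, 61, 40, 34, 33, 33]
0.066 [[37.9, -62.9], [-26.1, -62.2], [35.9, -65.9], [-26.1, -64.9]]
0.076 [[37.0, -61.3], [-25.2, -60.6], [34.6, -62.4], [-25.7, -61.5]]
0.086 [[36.1, -59.6], [-24.4, -58.9], [33.2, -59.0], [-25.4, -58.1]]
```

```bash
python3 -c "
from h import *
gotog(cw([0,-61,67]))"
```

```text
shift mm [ 83.6 120.6 239.8] turn [ 0.001 -0.     0.001]
```

```bash
python3 -m crank '[[36,40,0,0,0,0],[72,80,0,0,0,0],[72,120,0,0,0,0],[72,120,0,0,0,0],[72,120,40,0,0,0],[72,120,80,0,0,0],[72,120,120,0,0,0],[72,120,160,0,0,0],[72,120,180,0,0,0],[72,120,180,0,0,0]]' 40 60; python3 -c "
from h import *
print(sense()['qpos']);gotog(cw([-12,-61,67]))"
```

```text
time_s: 12.13
tcp_pos: [0.5559, -0.154, 0.0793]
tcp_rot: [-0.001, 0.997, -0.077, -0.006]
contact_force: [-0.5, 0.4, -0.0]
gripper_width: 0.0403
gripper_force: 0.0
[-2.89996364e-01  4.34459058e-01  1.73012404e+00 -5.36295256e-04
  9.88278130e-01  1.43459141e+00]
shift mm [ 4.9 -0.4 54.3] turn [-0.001  0.011 -0.001]
```

```bash
python3 -m crank '[[0,0,20,0,0,0],[0,0,40,0,0,0],[0,0,52,0,0,0],[0,0,59,0,0,0],[0,0,59,0,0,0],[0,0,59,0,0,0]]'; python3 -c "
from h import *
gotog(cw([-12,-61,67]))"
```

```text
time_s: 12.63
tcp_pos: [0.5605, -0.1545, 0.027]
tcp_rot: [0.0, 0.997, -0.076, 0.001]
contact_force: [-0.0, 0.2, -0.7]
gripper_width: 0.0399
gripper_force: 0.0
shift mm [-0.4 -0.2  2. ] turn [ 0.    -0.002 -0.001]
```

```bash
python3 -m crank '[[0,0,0,0,0,0],[0,0,0,0,0,0],[0,0,0,0,0,0],[0,0,0,0,0,0],[0,0,0,0,0,0],[0,0,0,0,0,0]]' 5 60; python3 -c "
from h import *
s=sense();print(s['tcp_pos'],s['contact_force'],s['moment'])"
```

```text
time_s: 13.13
tcp_pos: [0.5605, -0.1541, 0.0275]
tcp_rot: [0.0, 0.997, -0.076, 0.001]
contact_force: [0.3, 0.8, 7.0]
gripper_width: 0.014
gripper_force: 59.7
[ 0.56053821 -0.15408117  0.02747693] [0.29926909 0.75636371 7.04987465] [ 0.04487661  0.02080389 -0.00729584]
```

```bash
python3 -m crank '[[0,0,-8,0,0,0],[0,0,-20,0,0,0],[0,0,-35,0,0,0],[0,0,-55,0,0,0],[0,0,-80,0,0,0],[0,0,-110,0,0,0],[0,0,-145,0,0,0],[0,0,-180,0,0,0],[0,0,-200,0,0,0],[0,0,-200,0,0,0]]'; python3 -c "
from h import *
s=sense();print(s['tcp_pos'],s['contact_force'],s['moment'],s['qpos'])
cv2.imwrite('pics/w7.png',grab_frame('wrist'));cv2.imwrite('pics/sd7.png',grab_frame('side'));cv2.imwrite('pics/sc7.png',grab_frame('scene'))"
```

```text
time_s: 13.97
tcp_pos: [0.5616, -0.1544, 0.2315]
tcp_rot: [0.001, 0.997, -0.076, 0.005]
contact_force: [0.7, -0.0, -2.6]
gripper_width: 0.0136
gripper_force: 58.7
[ 0.56164943 -0.15438129  0.23148981] [ 0.72424563 -0.02361651 -2.64463304] [-0.00160228 -0.01908793  0.00391893] [-2.87914510e-01  3.11572849e-01  1.51161212e+00 -1.34166123e-04
  1.30836089e+00  1.43497482e+00]
```

```bash
cat >> h.py <<'E'
LAB=np.array([.012,-.0075,-.0135]) # label centre in tool frame (reported TCP)
def drv(pts,r,t): # drive-frame mm -> world
    d=(np.atleast_2d(pts)-[0,7.5,35])/1000.
    return r.apply(LAB+d*[1,-1,-1])+t
E
python3 - <<'E'
from h import *
r,t=Rt()
for n,f in(('side','sd7'),('scene','sc7'),('wrist','w7')):
    im=cv2.imread(f'pics/{f}.png').astype(int);c=camera_params(n)
    for nm,y in(('-y',-7.5),('+y',7.5)):
        q=proj(c,drv([(-50,y,0),(50,y,0),(50,y,70),(-50,y,70)],r,t));print(n,nm,q.round(0).tolist())
    g=(im[...,1]>im[...,2]+15)&(im[...,1]>im[...,0]+5)
    b=(im.min(2)>150)
    lo=(q.min(0)-12).astype(int);hi=(q.max(0)+12).astype(int);lo=np.maximum(lo,0);hi=np.minimum(hi,[639,399])
    for k,m in(('green',g),('bright',b)):
        ys,xs=np.nonzero(m[lo[1]:hi[1],lo[0]:hi[0]])
        if len(xs)>20: print(k,len(xs),'u',np.percentile(xs,[1,99])+lo[0],'v',np.percentile(ys,[1,99])+lo[1])
q=proj(camera_params('side'),drv([(0,-7.5,0),(0,-7.5,70),(-50,-7.5,30),(50,-7.5,30)],r,t)).astype(int);print(q.tolist())
im=cv2.imread('pics/sd7.png')
print(im[q[1,1]-6:q[0,1]+8:2,q[0,0]+12].tolist()); print(im[q[2,1],q[2,0]-8:q[3,0]+9:3].tolist())
E
```

```text
side -y [[322.0, 201.0], [359.0, 199.0], [360.0, 181.0], [322.0, 183.0]]
side +y [[322.0, 198.0], [358.0, 195.0], [359.0, 177.0], [322.0, 179.0]]
bright 739 u [309. 359.] v [164.   204.62]
scene -y [[287.0, 165.0], [266.0, 194.0], [262.0, 169.0], [285.0, 140.0]]
scene +y [[293.0, 167.0], [272.0, 197.0], [269.0, 171.0], [292.0, 142.0]]
bright 802 u [257. 303.] v [142. 200.]
wrist -y [[329.0, 265.0], [330.0, 121.0], [336.0, 130.0], [333.0, 339.0]]
wrist +y [[308.0, 265.0], [306.0, 121.0], [298.0, 130.0], [302.0, 339.0]]
bright 2246 u [298. 318.] v [132. 332.]
[[340, 200], [340, 181], [322, 193], [359, 191]]
[[194, 203, 209], [201, 201, 203], [195, 192, 194], [137, 135, 136], [110, 108, 111], [110, 110, 110], [112, 110, 111], [110, 109, 110], [108, 110, 111], [109, 109, 110], [113, 112, 114], [117, 115, 116], [111, 109, 110], [110, 110, 110], [102, 101, 102], [83, 83, 86], [92, 91, 94]]
[[105, 103, 106], [72, 73, 76], [54, 58, 60], [107, 106, 111], [69, 76, 73], [49, 60, 53], [50, 60, 53], [49, 56, 52], [46, 53, 53], [48, 57, 51], [44, 56, 48], [46, 57, 49], [57, 66, 59], [119, 116, 120], [120, 120, 120], [108, 108, 109], [60, 60, 62], [52, 53, 56]]
```

```bash
cat >> h.py <<'E'
HEAD=np.array([.5188,.2711,.1286]);HYAW=1.34
def final(d,phi=0,head=None,yaw=None):
    h=HEAD if head is None else head; o=R.from_euler('ZY',[HYAW if yaw is None else yaw,.70]).apply([-1,0,0]); n=-o
    up=np.array([0,0,1.])-n[2]*n; up/=np.linalg.norm(up); x=np.cross(n,up)  # drive x = y x z
    rot=R.from_matrix(np.c_[x,-n,-up]); rot=R.from_rotvec(phi*n)*rot
    return h+d*o-rot.apply(LAB),rot
E
python3 - <<'E'
from h import *
r,t=Rt();c=camera_params('wrist')['extrinsics'];print('cam in tool',r.inv().apply(c[:3,3]-t))
p,rot=final(.20);print(p,rot.as_matrix().round(2));goto(p,rot)
E
```

```text
cam in tool [ 0.07088924  0.00094002 -0.16737392]
[0.46882458 0.11088207 0.2519498 ] [[ 0.97 -0.17 -0.15]
 [-0.23 -0.74 -0.63]
 [-0.    0.64 -0.76]]
shift mm [-128.4 -247.7  -27.1] turn [-0.7   -0.024  0.077]
```

```bash
python3 -m crank '[[-13,-25,-10,-0.05,0,0],[-26,-50,-20,-0.12,0,0.01],[-40,-75,-27,-0.2,-0.01,0.02],[-52,-100,-27,-0.28,-0.01,0.03],[-65,-125,-27,-0.36,-0.01,0.04],[-78,-150,-27,-0.44,-0.02,0.05],[-92,-175,-27,-0.52,-0.02,0.06],[-104,-200,-27,-0.6,-0.02,0.07],[-117,-225,-27,-0.66,-0.02,0.08],[-128,-248,-27,-0.7,-0.024,0.077]]' && python3 -m crank '[[0,0,0,0,0,0],[0,0,0,0,0,0],[0,0,0,0,0,0]]'; python3 - <<'E'
from h import *
r,t=Rt();s=sense();print(s['qpos'],s['gripper_width'],s['contact_force'])
c=camera_params('wrist')['extrinsics'];print('cam in tool',r.inv().apply(c[:3,3]-t))
goto(*final(.20))
for n in('scene','side','wrist'): cv2.imwrite(f'pics/{n}8.png',grab_frame(n))
E
```

```text
time_s: 14.95
tcp_pos: [0.4688, 0.1129, 0.25]
tcp_rot: [0.343, 0.932, -0.107, -0.04]
contact_force: [1.1, 0.6, -2.8]
gripper_width: 0.0139
gripper_force: 59.3
time_s: 15.2
tcp_pos: [0.4701, 0.1105, 0.2515]
tcp_rot: [0.342, 0.933, -0.108, -0.039]
contact_force: [-0.4, -0.1, -1.7]
gripper_width: 0.0138
gripper_force: 59.4
[ 0.54168826  0.40457927  1.52619819 -0.48805239  1.72351383  2.39667514] 0.013755872694664805 [-0.39051213 -0.06956899 -1.65332338]
cam in tool [ 0.07097777  0.00039683 -0.16689121]
shift mm [-1.4  0.2 -0.4] turn [ 0.002 -0.001 -0.001]
```

```bash
cat > kin.py <<'E'
from h import *
def fk(q,p):
    d1,a1,L2,a3,L4,L6,rz=p; R1=R.from_euler('z',q[0])
    e=R.from_euler('y',q[1]);f=R.from_euler('y',q[1]+q[2])
    w=np.array([a1,0,d1])+e.apply([0,0,L2])+f.apply([a3,0,L4])
    rot=R1*f*R.from_euler('z',q[3])*R.from_euler('y',q[4])*R.from_euler('z',q[5]+rz)
    return R1.apply(w)+rot.apply([0,0,L6]),rot
s=sense();r,t=Rt()
D=[([-1.29602,.320333,1.565682,0,1.257415,-.02],(.16689931,-.54969353,.20515749)),
([-.194127543,.169451751,1.77201165,-.00069,1.2015823,1.52717948],(.4728,-.0802,.2054)),
([-.195299,.3156236,1.9797751,-.00017576,.846046,1.5278194],(.4723934,-.0817725,.0639947)),
([-.28791,.31157,1.51161,-.00013,1.30836,1.43497],(.56165,-.15438,.23149)),
([-.29,.43446,1.730124,-.0005,.988278,1.434591],(.5559,-.154,.0793))]
C=([.54168826,.40457927,1.52619819,-.48805239,1.72351383,2.39667514],(.4701,.1105,.2515))
RCUR=R.from_quat([.933,-.108,-.039,.342])
best=None
for rz in(np.pi/2,-np.pi/2,0,np.pi):
    f=lambda p:np.concatenate([fk(q,np.r_[p,rz])[0]-x for q,x in D+[C]])
    o=least_squares(f,[.3,0.05,.35,.05,.35,.25]); e=(fk(C[0],np.r_[o.x,rz])[1].inv()*RCUR).magnitude()
    if best is None or e<best[1]: best=(np.r_[o.x,rz],e,abs(o.fun).max())
KP=best[0]
LO=np.array([-3.11,-.84,.21,-1.34,.05,-2.56]);HI=np.array([3.11,2.01,2.61,4.49,2.63,2.56])
def ik(p,rot,q0):
    def f(q): a,b=fk(q,KP); return np.r_[(a-p)*5,(b.inv()*rot).as_rotvec()]
    o=least_squares(f,np.clip(q0,LO+.01,HI-.01),bounds=(LO,HI)); return o.x,abs(o.fun).max()
E
python3 - <<'E'
from kin import *
print(best)
for phi in(-.9,-.6,-.3,0,.3,.6,.9,1.2):
    for d in(.2,.095):
        q,e=ik(*final(d,phi),C[0]); print(phi,d,q.round(2),round(e,4))
E
```

```text
(array([0.13874927, 0.00303044, 0.57334017, 0.01987569, 0.41658308,
       0.3290096 , 1.57079633]), 0.0005887202788994216, np.float64(0.012669062477073181))
-0.9 0.2 [ 0.73  0.1   2.03 -1.    1.15  2.56] 0.1425
-0.9 0.095 [ 0.8   0.28  1.92 -0.93  1.15  2.56] 0.2138
-0.6 0.2 [ 0.72  0.2   1.89 -0.84  1.33  2.56] 0.0702
-0.6 0.095 [ 0.77  0.37  1.79 -0.77  1.32  2.56] 0.141
-0.3 0.2 [ 0.66  0.29  1.72 -0.67  1.52  2.52] 0.0
-0.3 0.095 [ 0.72  0.45  1.64 -0.61  1.49  2.56] 0.0508
0 0.2 [ 0.55  0.39  1.53 -0.48  1.73  2.4 ] 0.0
0 0.095 [ 0.64  0.54  1.47 -0.43  1.69  2.51] 0.0
0.3 0.2 [ 0.44  0.51  1.37 -0.32  1.95  2.34] 0.0
0.3 0.095 [ 0.53  0.64  1.31 -0.26  1.9   2.45] 0.0
0.6 0.2 [ 0.34  0.62  1.25 -0.17  2.15  2.34] 0.0
0.6 0.095 [ 0.43  0.74  1.18 -0.08  2.1   2.45] 0.0
0.9 0.2 [0.25 0.72 1.17 0.01 2.33 2.4 ] 0.0
0.9 0.095 [0.34 0.84 1.1  0.11 2.27 2.51] 0.0
1.2 0.2 [0.16 0.81 1.16 0.23 2.45 2.52] 0.0
1.2 0.095 [0.26 0.92 1.09 0.31 2.38 2.56] 0.0451
```

```bash
cat > prof.py <<'E'
from h import *
def prof(im,c,a,b,r,t,n=41):
    P=np.linspace(a,b,n);uv=proj(c,drv(P,r,t)).astype(np.float32)
    return cv2.remap(im.mean(2).astype(np.float32),uv[None,:,0],uv[None,:,1],cv2.INTER_LINEAR)[0].astype(int)
E
python3 - <<'E'
from prof import *
r,t=Rt();c=camera_params('side');im=cv2.imread('pics/side8.png')
print(proj(c,drv([(-50,-7.5,0),(50,-7.5,0),(50,-7.5,70),(-50,-7.5,70)],r,t)).round(0).tolist())
for z in(10,25): print('x -80..80 step4 z',z,prof(im,c,(-80,-7.5,z),(80,-7.5,z),r,t).tolist())
for x in(-40,-25,25,40): print('z -30..90 step3 x',x,prof(im,c,(x,-7.5,-30),(x,-7.5,90),r,t).tolist())
E
```

```text
[[272.0, 138.0], [306.0, 138.0], [305.0, 114.0], [272.0, 115.0]]
x -80..80 step4 z 10 [196, 197, 197, 198, 197, 197, 195, 178, 162, 143, 127, 120, 119, 124, 124, 119, 116, 117, 114, 115, 115, 112, 115, 117, 119, 121, 133, 153, 162, 163, 163, 163, 171, 187, 196, 196, 197, 197, 198, 197, 198]
x -80..80 step4 z 25 [197, 195, 196, 196, 196, 195, 193, 183, 162, 126, 81, 65, 65, 67, 67, 64, 60, 59, 59, 60, 63, 62, 65, 65, 66, 71, 104, 148, 163, 165, 164, 167, 172, 184, 196, 197, 197, 195, 195, 195, 196]
z -30..90 step3 x -40 [196, 197, 197, 197, 198, 198, 197, 197, 196, 192, 182, 169, 157, 136, 104, 83, 79, 80, 80, 81, 81, 80, 78, 77, 77, 78, 77, 77, 77, 94, 120, 132, 139, 141, 122, 110, 142, 187, 208, 212, 209]
z -30..90 step3 x -25 [68, 69, 81, 111, 148, 177, 191, 194, 189, 176, 161, 158, 155, 135, 99, 72, 66, 66, 67, 67, 67, 65, 66, 64, 64, 70, 85, 98, 101, 106, 125, 141, 149, 158, 162, 154, 135, 132, 145, 150, 141]
z -30..90 step3 x 25 [55, 57, 59, 59, 59, 58, 60, 57, 60, 79, 117, 147, 155, 144, 129, 121, 119, 119, 118, 117, 116, 116, 119, 123, 126, 126, 125, 123, 124, 132, 146, 158, 167, 177, 188, 193, 195, 194, 191, 175, 138]
z -30..90 step3 x 40 [56, 58, 64, 67, 70, 77, 104, 130, 131, 120, 127, 149, 160, 162, 164, 164, 164, 164, 165, 164, 164, 165, 165, 165, 166, 166, 165, 165, 165, 162, 154, 146, 152, 169, 184, 192, 194, 194, 193, 195, 188]
```

```bash
python3 - <<'E'
from h import *
W=np.array([(0,32,28),(0,-32,28),(0,-32,-28),(0,32,-28)])/1000.
X=R.from_euler('ZY',[HYAW,.7]).apply(W)+HEAD
print('wrist now',proj(camera_params('wrist'),X).round(0).tolist())
# edge profiles in original frames along window axes
def P(im,c,a,b,n):
    uv=proj(c,R.from_euler('ZY',[HYAW,.7]).apply(np.linspace(a,b,n)/1000.)+HEAD).astype(np.float32)
    return cv2.remap(im.mean(2).astype(np.float32),uv[None,:,0],uv[None,:,1],cv2.INTER_LINEAR)[0].astype(int).tolist()
for n,f in(('side','side0'),('scene','scene0')):
    im=cv2.imread(f'pics/{f}.png');c=camera_params(n)
    for z in(-18,0,18): print(n,'y -60..60 step4, z',z,P(im,c,np.array([0,-60,z]),np.array([0,60,z]),31))
    for y in(-22,0,22): print(n,'z -60..60 step4, y',y,P(im,c,np.array([0,y,-60]),np.array([0,y,60]),31))
E
```

```text
wrist now [[-102.0, 303.0], [-161.0, 177.0], [-20.0, 156.0], [11.0, 250.0]]
side y -60..60 step4, z -18 [197, 197, 198, 195, 170, 124, 105, 97, 73, 59, 59, 58, 57, 58, 59, 58, 57, 58, 58, 58, 58, 57, 61, 79, 105, 122, 156, 189, 197, 197, 197]
side y -60..60 step4, z 0 [197, 197, 198, 193, 169, 125, 107, 104, 78, 60, 59, 57, 56, 59, 58, 58, 59, 59, 60, 59, 59, 59, 61, 79, 105, 120, 158, 188, 195, 195, 196]
side y -60..60 step4, z 18 [194, 195, 196, 193, 176, 134, 113, 103, 77, 61, 60, 60, 58, 58, 58, 58, 57, 61, 59, 60, 61, 60, 61, 80, 104, 120, 157, 189, 197, 197, 197]
side z -60..60 step4, y -22 [65, 71, 71, 70, 66, 63, 76, 100, 99, 76, 61, 59, 58, 59, 58, 57, 57, 56, 60, 59, 59, 61, 76, 100, 119, 155, 186, 194, 195, 195, 196]
side z -60..60 step4, y 0 [60, 59, 59, 58, 58, 60, 75, 98, 99, 79, 62, 58, 59, 59, 58, 58, 59, 62, 58, 58, 58, 61, 76, 100, 117, 152, 184, 194, 196, 196, 192]
side z -60..60 step4, y 22 [66, 72, 74, 75, 79, 76, 80, 97, 96, 78, 61, 58, 59, 59, 58, 61, 59, 59, 59, 59, 62, 63, 79, 101, 121, 156, 185, 194, 195, 184, 150]
scene y -60..60 step4, z -18 [15, 17, 22, 2
[... 158 characters left out ...]
 64, 51, 23, 12, 13, 4, 7, 6, 7, 15, 10, 1, 1, 8, 8, 9, 11, 28, 62, 107, 139, 158, 162, 164]
scene y -60..60 step4, z 18 [18, 17, 17, 23, 19, 41, 59, 66, 55, 29, 6, 3, 3, 6, 6, 1, 6, 5, 3, 8, 3, 8, 9, 13, 25, 57, 101, 139, 158, 164, 164]
scene z -60..60 step4, y -22 [166, 165, 169, 170, 170, 159, 118, 68, 35, 17, 12, 19, 18, 14, 16, 17, 19, 13, 20, 16, 11, 29, 58, 77, 85, 46, 41, 40, 37, 42, 37]
scene z -60..60 step4, y 0 [171, 168, 168, 168, 169, 153, 108, 60, 19, 8, 6, 12, 7, 8, 9, 7, 6, 14, 6, 5, 7, 29, 63, 81, 80, 52, 39, 40, 41, 62, 119]
scene z -60..60 step4, y 22 [167, 167, 168, 169, 165, 145, 100, 51, 21, 6, 8, 7, 4, 4, 1, 8, 3, 7, 8, 2, 4, 34, 65, 83, 77, 45, 54, 131, 164, 165, 164]
```

```bash
echo 'HEAD=HEAD+np.array([-.002,.0005,.0005])' >> h.py; python3 - <<'E'
from kin import *
for phi in(0,.2): 
    p,rot=final(.095,phi);goto(p,rot);print(ik(p,rot,sense()['qpos']))
E
```

```text
shift mm [  -4.4 -106.    -0.3] turn [ 0.    -0.001 -0.004]
(array([ 0.63824539,  0.53618152,  1.47396629, -0.43223848,  1.69102809,
        2.51239414]), np.float64(6.730033197399621e-11))
shift mm [  -6.8 -106.    -3. ] turn [-0.    -0.201 -0.004]
(array([ 0.56771617,  0.60198826,  1.36166625, -0.31390529,  1.83268944,
        2.46439789]), np.float64(6.623881998457648e-10))
```

```bash
python3 -m crank '[[-1,-15,0,0,0,0],[-1,-30,0,0,0,0],[-2,-45,0,0,0,0],[-2,-58,0,0,0,0],[-3,-70,0,0,0,0],[-3,-80,0,0,0,0],[-4,-90,0,0,0,0],[-4,-97,0,0,0,0],[-5,-102,0,0,0,0],[-5,-106,0,0,0,0]]' && python3 -m crank '[[0,0,0,0,0,0],[0,0,0,0,0,0],[0,0,0,0,0,0]]'; python3 - <<'E'
from prof import *
goto(*final(.095)); s=sense();print(s['qpos'],s['contact_force'],s['gripper_width'])
r,t=Rt();print(R.from_euler('ZY',[HYAW,.7]).inv().apply(drv([(0,7.5,35)],r,t)-HEAD))
for n in('scene','side','wrist'): cv2.imwrite(f'pics/{n}9.png',grab_frame(n))
c=camera_params('side');im=cv2.imread('pics/side9.png')
for z in(10,25): print('x -80..80 step4 z',z,prof(im,c,(-80,-7.5,z),(80,-7.5,z),r,t).tolist())
for x in(-40,40): print('z -30..90 step3 x',x,prof(im,c,(x,-7.5,-30),(x,-7.5,90),r,t).tolist())
c=camera_params('scene');im=cv2.imread('pics/scene9.png')
print('scene +x end: y', prof(im,c,(50,-40,20),(50,40,20),r,t).tolist(),'z',prof(im,c,(50,0,-30),(50,0,90),r,t).tolist())
W=R.from_euler('ZY',[HYAW,.7]).apply(np.array([(0,32,28),(0,-32,28),(0,-32,-28),(0,32,-28),(0,0,0)])/1000.)+HEAD
print('window in wrist',proj(camera_params('wrist'),W).round(0).tolist())
E
```

```text
time_s: 16.18
tcp_pos: [0.4844, 0.1912, 0.1843]
tcp_rot: [0.341, 0.933, -0.109, -0.038]
contact_force: [-0.5, 0.4, -2.1]
gripper_width: 0.0139
gripper_force: 59.5
time_s: 16.43
tcp_pos: [0.4845, 0.1905, 0.1851]
tcp_rot: [0.341, 0.933, -0.109, -0.038]
contact_force: [-0.2, -0.6, -2.7]
gripper_width: 0.0137
gripper_force: 59.5
shift mm [0.9 0.4 0.7] turn [ 0.    -0.003 -0.003]
[ 0.63304974  0.54001541  1.46973161 -0.43742375  1.68777363  2.51097312] [-0.22627358 -0.57872073 -2.68895789] 0.013666349300992324
[[-0.09462007  0.00087312  0.00074653]]
x -80..80 step4 z 10 [196, 197, 197, 197, 198, 197, 194, 173, 139, 119, 125, 131, 131, 131, 130, 124, 123, 123, 118, 116, 116, 121, 125, 125, 120, 124, 137, 153, 162, 163, 162, 162, 171, 190, 196, 196, 196, 196, 197, 197, 196]
x -80..80 step4 z 25 [195, 196, 196, 195, 194, 194, 194, 176, 138, 96, 67, 62, 65, 67, 64, 63, 61, 60, 59, 61, 62, 64, 67, 65, 65, 72, 107, 148, 163, 165, 164, 158, 157, 184, 196, 197, 196, 196, 194, 194, 195]
z -30..90 step3 x -40 [173, 185, 193, 197, 197, 197, 197, 197, 197, 193, 182, 165, 150, 133, 106, 81, 69, 67, 67, 67, 67, 68, 67, 68, 70, 70, 68, 69, 72, 78, 91, 105, 123, 148, 171, 176, 157, 130, 131, 169, 200]
z -30..90 step3 x 40 [55, 54, 56, 59, 64, 78, 102, 121, 120, 111, 122, 146, 159, 162, 163, 163, 163, 164, 164, 164, 163, 163, 164, 164, 165, 166, 166, 165, 164, 159, 151, 145, 155, 177, 188, 194, 195, 194, 193, 193, 193]
scene +x end: y [176, 177, 176, 175, 176, 177, 177, 174, 163, 146, 133, 123, 122, 122, 123, 117, 105, 82, 52, 33, 31, 52, 79, 107, 116, 115, 110, 108, 105, 100, 99, 97, 97, 97, 98, 97, 96, 96, 96, 97, 98] z [96, 95, 95, 96, 96, 95, 93, 95, 96, 94, 93, 90, 90, 86, 67, 43, 33, 32, 36, 29, 39, 37, 41, 36, 39, 38, 34, 36, 42, 71, 89, 92, 101, 133, 159, 167, 172, 177, 177, 175, 174]
window in wrist [[112.0, 297.0], [83.0, 169.0], [153.0, 151.0], [168.0, 246.0], [135.0, 216.0]]
```

```bash
python3 - <<'E'
from h import *
c=camera_params('wrist');im=cv2.imread('pics/wrist9.png')
def P(a,b,n=33):
    uv=proj(c,R.from_euler('ZY',[HYAW,.7]).apply(np.linspace(a,b,n)/1000.)+HEAD).astype(np.float32)
    return cv2.remap(im.mean(2).astype(np.float32),uv[None,:,0],uv[None,:,1],cv2.INTER_LINEAR)[0].astype(int).tolist()
for z in(-18,0,18): print('y -48..48 step3, z',z,P([0,-48,z],[0,48,z]))
for y in(-22,0,22): print('z -48..48 step3, y',y,P([0,y,-48],[0,y,48]))
E
```

```text
y -48..48 step3, z -18 [109, 103, 36, 59, 46, 22, 2, 2, 2, 1, 2, 2, 2, 2, 3, 2, 2, 2, 3, 3, 3, 3, 3, 2, 3, 3, 3, 11, 46, 49, 108, 133, 233]
y -48..48 step3, z 0 [17, 16, 25, 45, 46, 28, 2, 3, 3, 2, 3, 2, 2, 1, 2, 2, 2, 2, 2, 2, 2, 2, 2, 2, 4, 3, 2, 10, 46, 46, 221, 230, 234]
y -48..48 step3, z 18 [17, 15, 18, 45, 46, 38, 3, 3, 3, 2, 2, 2, 3, 3, 2, 3, 2, 2, 3, 2, 2, 2, 3, 2, 2, 3, 3, 4, 46, 46, 220, 231, 234]
z -48..48 step3, y -22 [105, 108, 110, 83, 47, 26, 2, 2, 3, 2, 2, 2, 1, 2, 2, 2, 3, 2, 3, 3, 3, 3, 3, 3, 4, 46, 46, 53, 62, 18, 19, 19, 20]
z -48..48 step3, y 0 [112, 112, 108, 63, 46, 14, 2, 3, 2, 2, 2, 2, 2, 2, 2, 3, 2, 2, 3, 3, 2, 3, 2, 2, 11, 46, 46, 57, 56, 19, 19, 19, 18]
z -48..48 step3, y 22 [234, 233, 212, 64, 40, 6, 2, 2, 3, 3, 2, 2, 3, 2, 2, 2, 2, 2, 3, 2, 3, 1, 2, 3, 32, 46, 46, 59, 35, 18, 19, 18, 19]
```

```bash
python3 - <<'E'
from h import *
H0=np.array([.5188,.2711,.1286]);H1=HEAD
ob=[] # cam, uv, axis, target, weight
def add(n,H,pts,w):
    c=camera_params(n)
    for y,z,ax,tg in pts:
        uv=proj(c,R.from_euler('ZY',[1.34,.7]).apply([0,y/1000,z/1000])+H)[0]; d=c['extrinsics'][:3,:3]@((np.linalg.inv(c['K'])@np.r_[uv,1])*[1,-1,-1]); ob.append((c['extrinsics'][:3,3],d,ax,tg/1000,w))
add('wrist',H1,[(-33.2,-18,1,-32),(-32.5,0,1,-32),(-31.8,18,1,-32),(34,-18,1,32),(34,0,1,32),(34.5,18,1,32),
 (-22,-32.7,2,-28),(0,-33.9,2,-28),(22,-34.8,2,-28),(-22,25.5,2,28),(0,25.2,2,28),(22,23.2,2,28)],1)
add('side',H0,[(-29,-18,1,-32),(-29,18,1,-32),(33,-18,1,32),(33,18,1,32),(-22,-25,2,-28),(22,-25,2,-28),(-22,29,2,28),(22,29,2,28)],.7)
def f(p,full=False):
    r=[]
    rot=R.from_euler('ZY',[p[3],.7])
    for o,d,ax,tg,w in ob:
        a=rot.inv().apply(o-p[:3]);b=rot.inv().apply(d);q=a-b*a[0]/b[0]; r.append(w*(q[ax]-tg)*1000)
    return np.array(r)
s=least_squares(f,np.r_[H1,1.34]);print(s.x.round(4),f(s.x).round(1))
n=R.from_euler('ZY',[s.x[3],.7]);r,t=Rt();print('label in head',n.inv().apply(drv([(0,7.5,35)],r,t)-s.x[:3]));
la=n.inv().apply(r.apply([0,-1,0]));print('angle',np.arccos(la[0]))
goto(*final(.095,head=s.x[:3],yaw=s.x[3]))
from kin import ik
print(ik(*final(.095,head=s.x[:3],yaw=s.x[3]),sense()['qpos'])[0][5])
E
```

```text
[0.5175 0.2693 0.1323 1.3607] [-0.6 -0.1  0.3 -0.4 -0.6 -0.4 -0.1 -0.4 -0.4  0.2  0.6 -0.6  1.6  1.2
  0.  -0.3  0.8  1.2 -0.7 -0.3]
label in head [[-0.09093116  0.00351627 -0.00041964]]
angle 0.019156490164986106
shift mm [ 3.9  4.2 -0.3] turn [ 0.     0.011 -0.019]
2.49333437296573
```

```bash
python3 -m crank '[[2,2,0,0,0,-0.01],[4,4,0,0,0.01,-0.02],[4,4,0,0,0.01,-0.02],[4,4,0,0,0.01,-0.02],[4,4,0,0,0.01,-0.02],[4,4,0,0,0.01,-0.02]]'; python3 - <<'E'
from h import *
goto(*final(.095,head=np.array([.5175,.2693,.131]),yaw=1.3607));s=sense();print(abs(s['joint_velocities']).max(),s['gripper_width'])
# lid check: upper area of scene picture vs initial
a=cv2.imread('pics/scene9.png');c=camera_params('scene')
for a_ in(0,1.6): 
    v=np.array([-166*np.cos(a_)+9*np.sin(a_),166*np.sin(a_)+9*np.cos(a_)]);u=proj(c,[cw((75+v[0],0,68+v[1]))])[0].astype(int);print(a_,u,a[u[1]-3:u[1]+4,u[0]].mean(1))
E
```

```text
time_s: 17.08
tcp_pos: [0.4876, 0.1869, 0.1872]
tcp_rot: [0.341, 0.934, -0.098, -0.037]
contact_force: [-0.2, 0.7, -2.1]
gripper_width: 0.0141
gripper_force: 59.5
shift mm [ 0.  -0.2  0.6] turn [0.    0.001 0.001]
0.0024789570546361497 0.014059049258739955
0 [320 201] [121.         120.33333333 120.         118.         115.
 117.33333333 115.66666667]
1.6 [285 207] [52.33333333 54.33333333 59.         63.33333333 64.66666667 56.33333333
 58.33333333]
```

```bash
python3 - <<'E'
from h import *
c=camera_params('side');im=cv2.imread('pics/side9.png').mean(2).astype(np.float32)
# profile along the lid's rim plane normal near its free end: case x at given height, +y/-y side edge
for a_ in(1.4,1.5,1.57,1.65,1.7,1.8):
    rot=lambda x,z:(75-x*np.cos(a_)+z*np.sin(a_),68+x*np.sin(a_)+z*np.cos(a_))
    out=[]
    for z in range(-24,46,4):
        X,Z=rot(135,z);uv=proj(c,[cw((X,-112,Z))])[0];out.append(int(cv2.getRectSubPix(im,(1,1),tuple(map(float,uv)))[0,0]))
    print(a_,out)
E
```

```text
1.4 [100, 101, 101, 94, 71, 64, 65, 65, 66, 59, 51, 49, 49, 49, 58, 57, 58, 60]
1.5 [84, 61, 65, 65, 67, 64, 56, 50, 48, 48, 54, 58, 57, 59, 57, 58, 77, 139]
1.57 [64, 66, 68, 61, 53, 49, 47, 50, 57, 57, 55, 57, 57, 59, 105, 167, 188, 192]
1.65 [63, 54, 49, 48, 48, 55, 58, 56, 55, 54, 55, 83, 153, 188, 191, 191, 189, 190]
1.7 [50, 49, 48, 53, 58, 57, 55, 54, 54, 69, 134, 181, 191, 191, 190, 190, 189, 190]
1.8 [56, 58, 56, 56, 54, 55, 84, 156, 188, 191, 190, 190, 190, 188, 188, 190, 191, 191]
```

```bash
python3 - <<'E'
from h import *
for n in('side','scene'):
  c=camera_params(n);im=cv2.imread(f'pics/{n}9.png').mean(2).astype(np.float32)
  for y in(-100,-80,-50):
   print(n,y)
   for a_ in(1.5,1.57,1.65,1.75):
    out=[]
    for x in range(120,181,4):
        z=28 if n=='scene' else 0
        X,Z=(75-x*np.cos(a_)+z*np.sin(a_),68+x*np.sin(a_)+z*np.cos(a_));uv=proj(c,[cw((X,y,Z))])[0];out.append(int(cv2.getRectSubPix(im,(1,1),tuple(map(float,uv)))[0,0]))
    print(a_,out)
E
```

```text
side -100
1.5 [60, 57, 55, 54, 54, 53, 52, 52, 53, 52, 51, 51, 52, 51, 50, 51]
1.57 [49, 49, 51, 49, 48, 50, 47, 47, 48, 48, 48, 50, 48, 55, 54, 59]
1.65 [55, 56, 55, 52, 57, 67, 80, 93, 96, 93, 90, 85, 73, 71, 68, 68]
1.75 [52, 58, 60, 63, 74, 88, 98, 99, 96, 87, 85, 96, 118, 146, 167, 181]
side -80
1.5 [57, 56, 56, 55, 55, 54, 53, 54, 52, 52, 50, 50, 49, 51, 50, 57]
1.57 [50, 47, 52, 51, 50, 49, 53, 46, 49, 51, 49, 48, 52, 54, 55, 58]
1.65 [50, 53, 57, 60, 72, 79, 86, 89, 90, 91, 84, 78, 74, 71, 69, 68]
1.75 [94, 106, 106, 98, 86, 75, 67, 68, 68, 71, 75, 94, 122, 149, 167, 182]
side -50
1.5 [60, 56, 54, 54, 54, 52, 50, 53, 58, 61, 63, 62, 59, 55, 53, 51]
1.57 [51, 50, 51, 49, 50, 51, 50, 50, 49, 52, 49, 50, 49, 49, 55, 58]
1.65 [53, 53, 56, 61, 69, 80, 89, 97, 96, 89, 84, 81, 77, 71, 66, 63]
1.75 [84, 76, 73, 68, 68, 67, 68, 68, 68, 66, 78, 94, 117, 143, 165, 180]
scene -100
1.5 [56, 60, 63, 65, 69, 78, 84, 89, 89, 98, 142, 173, 176, 177, 175, 176]
1.57 [54, 56, 56, 57, 60, 71, 80, 88, 90, 89, 92, 95, 126, 161, 176, 178]
1.65 [52, 53, 55, 53, 54, 59, 62, 64, 68, 77, 85, 90, 106, 142, 170, 178]
1.75 [158, 159, 164, 166, 169, 171, 174, 174, 177, 176, 175, 175, 174, 174, 173, 174]
scene -80
1.5 [53, 59, 62, 68, 64, 65, 65, 68, 80, 103, 149, 173, 174, 176, 177, 176]
1.57 [53, 54, 53, 52, 57, 61, 65, 66, 65, 67, 66, 70, 82, 110, 152, 174]
1.65 [51, 56, 53, 53, 49, 54, 53, 54, 56, 59, 62, 64, 65, 68, 75, 83]
1.75 [53, 54, 53, 52, 50, 54, 55, 53, 52, 53, 53, 55, 55, 59, 59, 63]
scene -50
1.5 [53, 57, 59, 62, 62, 64, 67, 66, 78, 106, 154, 174, 178, 178, 179, 177]
1.57 [50, 52, 51, 51, 53, 62, 62, 62, 64, 64, 64, 70, 83, 112, 154, 173]
1.65 [51, 48, 51, 50, 50, 51, 53, 51, 52, 56, 59, 65, 63, 66, 65, 67]
1.75 [55, 55, 52, 57, 58, 59, 57, 58, 58, 60, 62, 60, 65, 60, 55, 53]
```

```bash
python3 -c "
from plant import *
print(job_done())"
```

```text
the job is handed in; nothing more can be done
None
```

The job is handed in: the hasp is off the catch, and the lid stands at about 1.61 rad (measured in two views, just past upright). The hard drive is held still in the gripper, its label facing the middle of the black scanner's window from about 9.5 cm.

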